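# Set the clamp collar on the flat of a tube-carousel drive shaft

## Robot

A 6-joint arm with a two-finger parallel gripper is mounted at the origin on a cart in front of the work surface, level with it; the furniture and walls round the work are solid. World frame = base frame: x ahead of the robot, y to its left, z up, the work surface at z = 0. Lengths are in m, angles in rad, forces in N, time in s.
With the tool pointing down it reaches from about 0.35 to 0.85 m from the base axis. Payload 8.1 kg.
Tool frame: the origin (TCP) lies between the finger pads; the fingertips stand 19 mm ahead of it and the grasp point (between the pads) is the TCP; z points along the fingers, y is the line along which they close (so a half turn about z gives the same grasp; the last joint's range is limited). The gripper opens to 85 mm and grips with 20 to 120 N. Pads are 22 mm wide; open, the fingers measure 114 mm over their backs; the gripper's body (76 mm by 85 mm) begins 54 mm behind the grasp point. The pads swing forward as they close: fully open they stand 13 mm farther back than shut.
Start: joints at [-1.207, 0.13, 1.488, -0, 1.523, -0.085], TCP at [0.26, -0.541, 0.25] pointing down, gripper open.
Joint ranges: [-2.96, 2.96], [-0.89, 2.26], [0.02, 2.5], [-1.34, 4.48], [0, 2.73], [-2.66, 2.66]. Speed limits (rad/s): [2.39, 2.39, 2.79, 3.14, 3.14, 3.14].

## Interface

Orientations are given as a 3x3 rotation matrix whose columns are the frame's x, y, z axes.
In Python, from workcell import * gives the robot as it stands.
- The arm moves only by the shell command python3 -m creep 'ROWS' [OPENING] [FORCE]. ROWS is JSON, a list that holds one entry, the list of rows, each a list of 6 numbers: the shift along the tool's x, y, z in cm, then the turn, a rotation vector about the tool's x, y, z in rad. A call has 1 to 5 rows; each row shifts and turns the commanded pose from where the row before left it, along the tool's axes as they then stand; what a row does not reach is not made up. A row lasts 1/8 s, in which the tool goes at most 62.5 mm and 10.7 degrees, less where a joint would pass 70% of its speed; a pose out of reach is approached as far as the arm can. A call with a gripper value outside its range is refused whole. OPENING is the finger opening in cm, from 0 to 8.54, set as the call begins (- or left out, the last holds). The fingers move at their own pace and stop on an object; FORCE is the grip in N (left out, the last holds). Time passes only in rows, so rows that do not move let the fingers close. It gives the time, the measured TCP pose, the force, the opening and the grip force at its end, in the units of the state.
- read_state(): the state, without advancing time (a new reading comes with each control period).
- get_image(name): name is "scene" or "top" or "wrist"; returns a dict with "pixels" (420x560x3 uint8, blue, green, red), "range_z" (420x560 float32, m along the optical axis (not along the pixel's ray), 0 where there is no reading), "camera_matrix" (3x3 intrinsics, pixels), "rvec" (rotation vector, rad) and "tvec" (3), from world to camera coordinates, as OpenCV has them; the wrist camera has in their place "mount" (4x4, takes a point from camera to tool coordinates, whose origin is the TCP and whose axes are the flange's). Camera axes: x right, y down, z forward; pixel columns grow to the right and rows downward; lengths in m; the calibration is good to about 2 mm. A picture is of the moment at which its call begins: read the wrist's pose just before it.
- finish_job(): hands the job in; it is judged then, once.
Trained networks look in a picture, given as the dict that the camera call returned (one of the last four; its "shot" number tells which), for a name from the list of things; names that differ only in an ending like _2 or _b are one class to them, and where a whole thing is asked for, a point or a joint stands for the part that bears it (a point fixed in the world has none). Each returns a list of dicts, best first, with "p" (0 to 1); they miss things now and then, are a little off and sometimes report something else, mostly with a low value. They report only what shows in the picture. A call takes as long as a camera call. They do not tell look-alikes from the thing itself.
- outline_of(picture, label): "mask" (420x560 bool, what is visible of it) and "position" ([column, row] in pixels, amid what is visible of it).
The state is a dict: "time_s": time; "joint_pos": joint angles; "joint_vel": joint speeds; "joint_efforts": joint torques, N m; "position": TCP position; "orientation": TCP orientation; "contact_force": force on the tool from outside, world axes, zero at the start; "wrist_torque": the same for the moment, N m; "finger_gap": finger opening in m; "finger_force": force on a finger pad.
Only numpy, scipy, OpenCV 4.12 (cv2) and the standard library are available. Lean on these libraries where they do the work, as an engineer would, in place of code of your own. Each camera call takes 0.05 s, during which the arm holds its last target. There are 200 camera calls.

## Task

The tube carousel on the bench is being assembled, and its clamp screw can only be tightened through the open front of the drip guard. First take the bare D-shaped shaft between the fingers, feel that they lie square on its flat, and turn the shaft until the flat faces straight out of the open front; then lay the cork separator over the shaft flat on the tube disc, and put the clamp collar on top of it with its screw lined up with the flat, facing the front. Finish while still holding: keep the collar gripped and pushed firmly down on the separator so that a colleague can tighten the screw, and leave the hex key, thermometer and Petri dish alone.

Things in the scene. Friction and masses are not known exactly. Their poses are not given: they have to be found in the camera images.
- drive: Carousel drive, fixed on the bench: white square housing 190 x 190 mm, top 48 mm above the bench. Origin on the bench under its centre, z up; the spindle axis is the vertical through it. The black control panel is its front, own -x. A bent sheet drip guard (inner radius 85 mm round the axis, 48 to 100 mm above the bench) closes back and sides and is open only to the front.
- spindle (a joint): Angle of the spindle in the drive: 0 when the shaft's flat faces straight to the drive's front (-x of the drive), positive when the flat is turned counter-clockwise seen from above. Turns freely both ways against a steady drag of about 0.06 N m and stays where it is left.
- d_shaft: Bare end of the steel drive shaft: diameter 16 mm, standing 46 mm above the tube disc, one flat along its whole length 4.5 mm from the axis (12.5 mm from flat to round side, 16 mm across the round), top edge chamfered 3 mm. Origin on the axis at the top face of the tube disc, 64 mm above the bench, z up; the flat faces its own -x.
- disc_gap (a point): Point on the top face of the aluminium tube disc, 43.5 mm from the axis, in the direction the flat faces. The disc (diameter 110 mm, 5 mm thick, top 64 mm above the bench) turns with the shaft; it has 11 tube holes in 12 places, and this is the place without a hole.
- separator: Loose round cork separator, outer diameter 54 mm, centre hole 19.4 mm, 6 mm thick, about 30 g, lying flat on the bench. Origin at the centre of its underside, z up.
- collar: Loose dark steel clamp collar, outer diameter 36 mm, round bore 17.6 mm, 22 mm high, about 100 g, standing on the bench, bore upright. Origin at the centre of its underside, z up. Its clamp screw is on its own -x side at 11 mm height; the screw's point (4.5 mm wide) stands into the bore to 5.6 mm from the axis, so the collar goes down the shaft only with the screw over the flat.
- collar_screw (a point): Outer end of the collar's screw head (diameter 8.8 mm): 25.5 mm from the collar's axis on its -x side, 11 mm above its underside.
- hex_key: Dark steel L-shaped 4 mm hex key lying on the bench, 80 x 26 mm; bystander. Origin near the middle of its long arm, which runs along its y.
- thermometer: White probe thermometer lying on the bench, 20 x 195 x 15 mm, its length along its y; bystander. Origin under its centre.
- petri_dish: Closed Petri dish, diameter 61 mm, 15 mm high; bystander. Origin under its centre.
Mind the look-alikes: they are no part of the job. Of the things like the separator, leave any that is green, purple or yellow; of the rest the smaller one is meant.

How it is judged:
On the way, in this order (a step that is already met when the one before it is completed fails the run):
1. the fingers grip the shaft and have turned its flat to the drive's open front (within 0.15 rad) (contact force between the fingers and d_shaft above 2 N and value of joint spindle between -0.15 and 0.15 rad), for 0.2 s.
2. the separator lies flat on the tube disc round the shaft, let go (horizontal distance between separator and d_shaft below 0.004 m and z of separator in the frame of d_shaft below 0.0025 m and angle between separator's own z axis and vertical below 0.06 rad and contact force between the fingers and separator below 0.2 N), for 0.2 s.
At the end, for the whole second after the job is handed in: Flat within 0.2 rad of the open front; separator flat on the disc, within 4 mm of centre; collar upright within 2.5 mm of seated on it, screw over the flat (6.5 mm sideways at its head); fingers grip the collar (over 3 N) and press it on the separator (over 3 N) through the last second (value of joint spindle between -0.2 and 0.2 rad and horizontal distance between separator and d_shaft below 0.004 m and z of separator in the frame of d_shaft below 0.0025 m and angle between each of separator, collar's own z axis and vertical below 0.06 rad and horizontal distance between collar and d_shaft below 0.003 m and z of collar in the frame of d_shaft between 0.0035 and 0.0085 m and x of collar_screw in the frame of d_shaft below -0.022 m and y of collar_screw in the frame of d_shaft between -0.0065 and 0.0065 m and contact force between the fingers and collar above 3 N and contact force between collar and separator above 3 N and linear speed of collar below 0.02 m/s); the arm keeps its last pose, push and grip.
It fails at once if the hex key, thermometer or Petri dish is moved by more than 10 mm (distance of any of hex_key, thermometer, petri_dish from where it was at the start of the episode above 0.01 m).
It also fails if it takes over 72 s, if anything falls off the work surface, if the arm or the gripper's body presses on something with over 40 N, if the wrist force passes 120 N, or if a joint passes its speed limit or range.

## Working session

There is one attempt and no reset: what is moved stays moved. The work goes in short steps, Python scripts to look and compute and a shell command to move; the robot and the scene stay as the last step left them, time stands still between calls to the robot, and variables do not carry over. Pictures are saved under pics/ and viewed, at most 10 in all, crops included, and the job is handed in when it is done.

```bash
ls; mkdir -p pics
cat > h.py <<'E'
from workcell import *
import numpy as np, cv2, json
def cam(p, st=None):
    """returns K, R(cam->world), t"""
    K=np.array(p["camera_matrix"])
    if "mount" in p:
        M=np.array(p["mount"]); T=np.eye(4); T[:3,:3]=np.array(st["orientation"]); T[:3,3]=st["position"]
        W=T@M; return K,W[:3,:3],W[:3,3]
    R,_=cv2.Rodrigues(np.array(p["rvec"],float)); t=np.array(p["tvec"],float).ravel()
    return K,R.T,-R.T@t
def shot(n):
    st=read_state(); return get_image(n),st
def cloud(p,st=None):
    K,R,t=cam(p,st); z=p["range_z"]; v,u=np.mgrid[:z.shape[0],:z.shape[1]]
    d=np.stack([(u-K[0,2])/K[0,0],(v-K[1,2])/K[1,1],np.ones_like(z)],-1)*z[...,None]
    return d@R.T+t
def onplane(p,uv,h,st=None):
    K,R,t=cam(p,st); d=R@np.linalg.solve(K,np.array([uv[0],uv[1],1.])); return t+d*(h-t[2])/d[2]
def pix(p,X,st=None):
    K,R,t=cam(p,st); c=R.T@(np.array(X)-t); c=K@c; return c[:2]/c[2]
E
python3 - <<'E'
from h import *
for n in ("top","scene"):
    p,st=shot(n); cv2.imwrite(f"pics/{n}0.png",p["pixels"]); C=cloud(p)
    print(n)
    for l in ["drive","d_shaft","disc_gap","separator","collar","collar_screw","hex_key","thermometer","petri_dish"]:
        for r in outline_of(p,l)[:4]:
            m=r["mask"]&(p["range_z"]>0); q=np.median(C[m],0) if m.any() else None
            print(l,round(r["p"],2),np.round(r["position"]),m.sum(),None if q is None else np.round(q,3), None if q is None else np.round(np.ptp(C[m],0),3))
E
```

```text
pics
top
drive 0.97 [267. 196.] 3874 [0.592 0.007 0.05 ] [0.207 0.202 0.121]
separator 0.84 [369. 207.] 336 [ 0.551 -0.31   0.008] [0.071 0.071 0.022]
separator 0.76 [388. 288.] 193 [ 0.332 -0.379  0.006] [0.05  0.051 0.015]
separator 0.72 [179. 241.] 119 [0.464 0.277 0.021] [0.041 0.033 0.032]
separator 0.7 [363. 278.] 229 [ 0.347 -0.286  0.006] [0.053 0.052 0.018]
collar_screw 0.64 [179. 239.] 78 [0.461 0.277 0.021] [0.034 0.031 0.028]
petri_dish 0.61 [381. 182.] 294 [ 0.655 -0.352  0.015] [0.059 0.064 0.021]
scene
drive 0.76 [256. 223.] 4976 [0.587 0.033 0.048] [0.25  0.321 0.115]
disc_gap 0.67 [255. 206.] 63 [0.59  0.019 0.094] [0.011 0.011 0.043]
separator 0.71 [353. 183.] 165 [ 0.444 -0.317  0.004] [0.055 0.068 0.012]
separator 0.65 [378. 198.] 149 [ 0.347 -0.277  0.005] [0.051 0.053 0.011]
separator 0.59 [394. 184.] 119 [ 0.329 -0.373  0.004] [0.045 0.053 0.015]
separator 0.57 [335. 201.] 332 [ 0.445 -0.206  0.006] [0.075 0.088 0.016]
collar 0.63 [247. 317.] 291 [0.459 0.287 0.018] [0.043 0.036 0.029]
collar 0.19 [256. 223.] 4976 [0.587 0.032 0.048] [0.256 0.326 0.115]
collar_screw 0.77 [246. 320.] 291 [0.46  0.288 0.018] [0.047 0.036 0.029]
hex_key 0.4 [332. 256.] 11 [0.374 0.017 0.004] [0.018 0.072 0.004]
thermometer 0.73 [246. 173.] 93 [ 0.748 -0.204  0.012] [0.02  0.07  0.015]
petri_dish 0.56 [294. 156.] 212 [ 0.649 -0.342  0.013] [0.072 0.091 0.023]
```

Run:
```python
import cv2,numpy as np
t=cv2.imread("pics/top0.png")[140:330,150:430]; cv2.imwrite("pics/topc.png",cv2.resize(t,None,fx=2.85,fy=2.85,interpolation=cv2.INTER_CUBIC))
t=cv2.imread("pics/scene0.png")[130:340,190:430]; cv2.imwrite("pics/scenec.png",cv2.resize(t,None,fx=2.8,fy=2.8,interpolation=cv2.INTER_CUBIC))
```

```text
(no output)
```

View pics/topc.png

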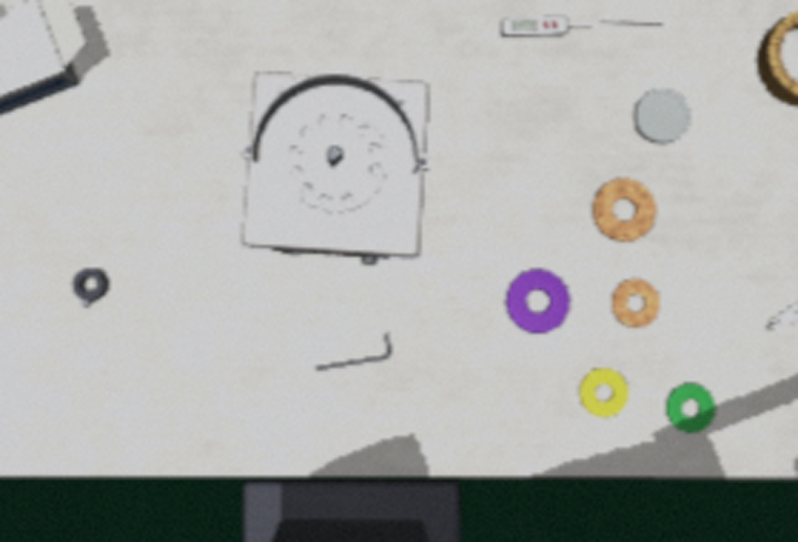

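View pics/scenec.png

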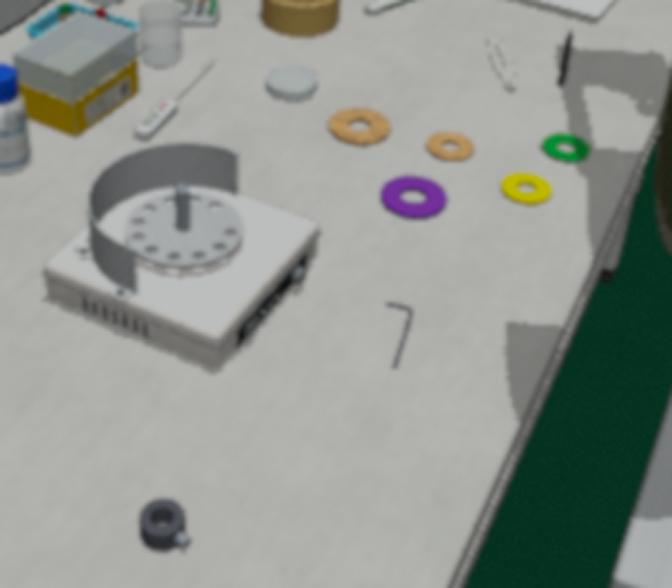

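Candidates for the separator, top-view pixels:
- large cork (369,214)
- purple (339,246)
- yellow (362,278)
- green (392,283)
- small cork (373,246), at world (0.444, -0.317)

By the description I choose the small cork. The collar is at (182,240), with its screw towards the robot. The shaft is at (268,194), with the drive front facing the robot.

```bash
cat >> h.py <<'E'
from scipy.spatial.transform import Rotation as Ro
def plan(pos,R,n=None):
    """print equal rows (tool frame cm, rotvec) to go straight from present measured pose"""
    st=read_state(); R0=np.array(st["orientation"]); d=np.array(pos)-st["position"]
    rv=Ro.from_matrix(R0.T@R).as_rotvec()
    print("delta tool cm (in start tool axes)",np.round(R0.T@d*100,2),"rotvec",np.round(rv,3), "rows>=",round(np.linalg.norm(d)/.0625,1),round(np.linalg.norm(rv)/.1867,1))
def down(a):
    """tool pointing down, tool y axis at world angle a"""
    y=np.array([np.cos(a),np.sin(a),0]); z=np.array([0,0,-1.]); return np.stack([np.cross(y,z),y,z],1)
E
python3 - <<'E'
from h import *
st=read_state(); print(np.round(st["orientation"],3),st["position"],st["finger_gap"],st["contact_force"])
p,st=shot("wrist"); print(np.round(p["mount"],3),p["camera_matrix"])
p,_=shot("top"); C=cloud(p); K,R,t=cam(p); print(t)
# housing top rectangle
m=(abs(C[...,2]-.048)<.006)&(abs(C[...,0]-.59)<.15)&(abs(C[...,1])<.15)
r=cv2.minAreaRect(C[m][:,:2].astype(np.float32)); print(r,m.sum())
m=(C[...,2]>.085)&(abs(C[...,0]-.59)<.04)&(abs(C[...,1])<.04); print(m.sum(),np.median(C[m],0))
p,_=shot("scene"); C=cloud(p)
m=(abs(C[...,2]-.048)<.004)&(abs(C[...,0]-.59)<.15)&(abs(C[...,1])<.15)
r=cv2.minAreaRect(C[m][:,:2].astype(np.float32)); print(r,m.sum())
plan([.50,.0,.33],down(np.pi/2))
E
```

```text
[[ 0.901  0.434 -0.   ]
 [ 0.434 -0.901 -0.   ]
 [-0.     0.    -1.   ]] [ 0.26034992 -0.5405739   0.25031302] 0.08549015436706188 [-0.07501986  0.00483509 -0.16289273]
[[-0.001 -0.964 -0.265  0.067]
 [ 1.    -0.    -0.001 -0.001]
 [ 0.    -0.265  0.964 -0.124]
 [ 0.     0.     0.     1.   ]] [[357.32941708   0.         282.57160567]
 [  0.         357.32941708 207.3646539 ]
 [  0.           0.           1.        ]]
[ 0.41004595 -0.01891197  1.34182159]
((0.5961352586746216, 0.008286140859127045), (0.19750858843326569, 0.18919634819030762), 86.03436279296875) 2512
26 [0.59524135 0.00933364 0.10841037]
((0.5912638306617737, 0.013718739151954651), (0.19818000495433807, 0.1887146383523941), 85.62154388427734) 1962
delta tool cm (in start tool axes) [ 45.05 -38.31  -7.97] rotvec [-0.     0.    -2.693] rows>= 9.5 14.4
```

```bash
python3 -m creep '[[[5.2,-2.4,0,0,0,0],[5.2,-2.4,0,0,0,0],[5.2,-2.4,0,0,0,0],[5.2,-2.4,0,0,0,0],[4,-1.8,0,0,0,0]]]'; python3 -m creep '[[[0,0,0,0,0,0]]]'
python3 - <<'E'
from h import *
p,st=shot("wrist"); C=cloud(p,st); I=p["pixels"].copy()
for r in outline_of(p,"separator"):
    m=r["mask"]&(p["range_z"]>0); c,rad=cv2.minEnclosingCircle(np.argwhere(r["mask"])[:,::-1].astype(np.float32))
    q=C[m]; print(round(r["p"],2),np.round(c),np.round(rad),"ctr on z=.006",np.round(onplane(p,c,.006,st),4),"med",np.round(np.median(q,0),4),np.ptp(q,0).round(3), np.median(p["pixels"][m],0))
    cv2.circle(I,tuple(int(v) for v in c),3,(255,0,0),-1)
cv2.imwrite("pics/sep.png",I)
E
```

```text
time_s: 1.78
position: [0.4356, -0.3283, 0.2505]
orientation: [[0.901, 0.435, 0.001], [0.435, -0.901, -0.0], [0.0, 0.0, -1.0]]
contact_force: [0.7, -1.0, -0.0]
finger_gap: 0.0854
finger_force: 0.0
time_s: 1.9
position: [0.4361, -0.3279, 0.2505]
orientation: [[0.899, 0.438, 0.001], [0.438, -0.899, 0.0], [0.001, 0.0, -1.0]]
contact_force: [-0.6, -0.4, 0.7]
finger_gap: 0.0853
finger_force: 0.0
0.76 [281. 274.] 24.0 ctr on z=.006 [ 0.3334 -0.3736  0.006 ] med [ 0.333  -0.3736  0.0062] [0.055 0.054 0.01 ] [ 44. 120.   6.]
0.68 [315.  61.] 40.0 ctr on z=.006 [ 0.5497 -0.3058  0.006 ] med [ 0.55   -0.3056  0.0083] [0.072 0.072 0.013] [ 61. 100. 136.]
0.58 [209. 229.] 25.0 ctr on z=.006 [ 0.3486 -0.2802  0.006 ] med [ 0.3492 -0.28    0.0063] [0.057 0.053 0.01 ] [  0. 111. 134.]
0.57 [182. 114.] 38.0 ctr on z=.006 [ 0.4487 -0.2091  0.006 ] med [ 0.4494 -0.209   0.0083] [0.071 0.073 0.012] [135.  44. 100.]
```

View pics/sep.png

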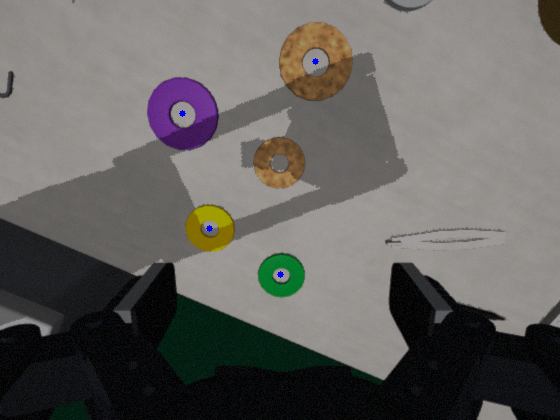

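The picture shows five rings. The small cork is at (279,163), clearly smaller than the large cork at (315,61), and the others are purple, yellow and green, so it's the right one. Next I look at the shaft.

```bash
cat >> h.py <<'E'
def cork(p,st,near,h=.006):
    u=pix(p,near,st); B=p["pixels"].astype(int); m=((B[...,2]-B[...,0])>25).astype(np.uint8)
    n,L,S,c=cv2.connectedComponentsWithStats(m); i=1+min(range(n-1),key=lambda k:np.hypot(*(c[k+1]-u)) if S[k+1][4]>150 else 1e9)
    k=max(cv2.findContours((L==i).astype(np.uint8),0,1)[0],key=len); c,a,_=cv2.fitEllipse(k); return np.array(c),a,onplane(p,c,h,st)
E
python3 - <<'E'
from h import *
p,st=shot("wrist"); print(cork(p,st,[.444,-.317,0]))
C=cloud(p,st); c=cork(p,st,[.444,-.317,0])[2]; m=np.hypot(C[...,0]-c[0],C[...,1]-c[1]); print("z ring",np.median(C[(m>.013)&(m<.024)][:,2]),"hole",np.median(C[m<.007][:,2]))
p,st=shot("top"); print(cork(p,None,[.444,-.317,0]))
E
python3 -m creep '[[[4.5,-3.9,-0.8,0,0,0],[4.5,-3.9,-0.8,0,0,0],[4.5,-3.9,-0.8,0,0,0],[4.5,-3.9,-0.8,0,0,0],[4.5,-3.9,-0.8,0,0,0]]]'; python3 -m creep '[[[4.5,-3.9,-0.8,0,0,0],[0,0,0,0,0,0]]]'
python3 - <<'E'
from h import *
p,st=shot("wrist"); print(st["position"],st["joint_pos"]);C=cloud(p,st); 
m=(C[...,2]>.09)&(np.hypot(C[...,0]-.595,C[...,1]-.01)<.03); print(m.sum(),np.median(C[m],0))
m=(abs(C[...,2]-.064)<.004)&(np.hypot(C[...,0]-.595,C[...,1]-.01)<.07); print("disc",m.sum(),cv2.minEnclosingCircle(C[m][:,:2].astype(np.float32)),np.median(C[m],0))
for l in ["d_shaft","disc_gap","spindle"]:
    for r in outline_of(p,l)[:2]: print(l,r["p"],r["position"],r["mask"].sum())
u=pix(p,[.595,.01,.08],st).astype(int); print(u)
s=p["pixels"][max(0,u[1]-105):u[1]+105,max(0,u[0]-140):u[0]+140]; cv2.imwrite("pics/shaft.png",cv2.resize(s,None,fx=2.8,fy=2.8,interpolation=cv2.INTER_CUBIC)); print(max(0,u[1]-105),max(0,u[0]-140))
E
```

```text
(array([277.41177368, 159.76144409]), (50.57733917236328, 50.99903106689453), array([ 0.44658351, -0.31682053,  0.006     ]))
z ring 0.3162127663063024 hole 0.31471196921441413
(array([372.78884888, 245.98687744]), (16.230466842651367, 16.782852172851562), array([ 0.44679418, -0.32082862,  0.006     ]))
time_s: 2.72
position: [0.5529, -0.0568, 0.2907]
orientation: [[0.902, 0.432, 0.001], [0.432, -0.902, -0.0], [0.0, 0.001, -1.0]]
contact_force: [1.7, -0.4, 0.7]
finger_gap: 0.0858
finger_force: 0.0
time_s: 2.98
position: [0.5773, 0.0001, 0.2989]
orientation: [[0.9, 0.437, 0.001], [0.437, -0.9, 0.001], [0.001, -0.0, -1.0]]
contact_force: [0.6, -0.8, -0.2]
finger_gap: 0.0855
finger_force: 0.0
[5.77251571e-01 1.26030501e-04 2.98857841e-01] [-8.91090512e-02  5.23741629e-02  1.48313250e+00  8.55974619e-04
  1.60493283e+00  1.02986082e+00]
17070 [0.58758079 0.00630594 0.36545573]
disc 7964 ((0.59464031457901, 0.01311354897916317), 0.05526841804385185) [0.59665298 0.01374169 0.06441172]
d_shaft 0.52 [279.7, 160.3] 309
disc_gap 0.75 [282.3, 159.5] 273
spindle 0.62 [279.0, 155.8] 8368
[283 160]
55 143
```

View pics/shaft.png

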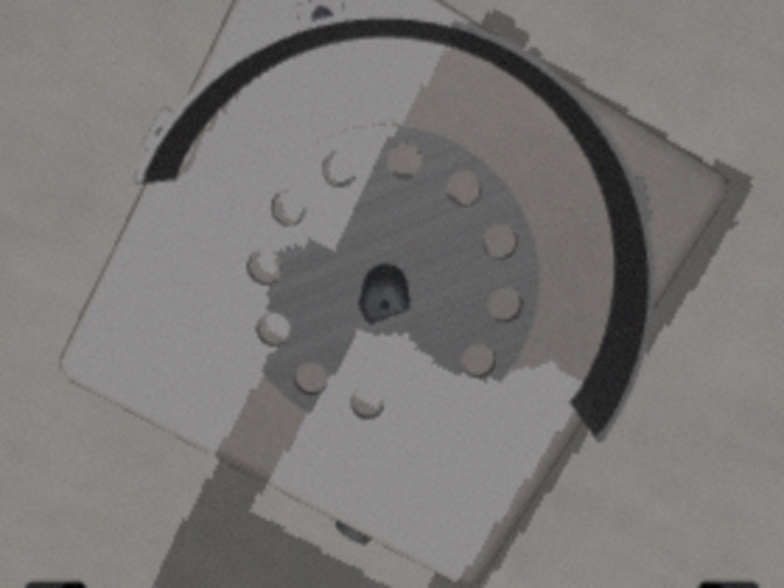

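The wrist view shows the shaft at crop (384,293), its flat facing down and right. The disc's missing hole is near crop (428,400), in agreement. The drip guard opens toward the lower left, to the robot.

Run:
```python
from h import *
p,st=shot("wrist"); C=cloud(p,st)
h=np.array([(340,168),(404,160),(463,187),(499,240),(504,304),(478,361),(366,403),(312,378),(273,329),(263,267),(288,208)])/2.8+[143,55]
W=np.array([onplane(p,u,.064,st)[:2] for u in h])
# circle fit
A=np.c_[2*W,np.ones(11)]; s=np.linalg.lstsq(A,(W**2).sum(1),rcond=None)[0]; c=s[:2]; print("holes centre",c,"r",np.sqrt(s[2]+c@c))
a=np.unwrap(np.arctan2(*(W-c).T[::-1])); a=np.mod(a,2*np.pi); r=np.angle(np.mean(np.exp(12j*a)))/12
g=[r+k*np.pi/6 for k in range(12)]; g=[x for x in g if np.min(abs(np.angle(np.exp(1j*(a-x)))))>.2]; print("gap angle",[np.angle(np.exp(1j*x)) for x in g])
m=(abs(C[...,2]-.048)<.004)&(np.hypot(C[...,0]-.595,C[...,1]-.01)<.15)&(p["range_z"]>0)
print(cv2.minAreaRect(C[m][:,:2].astype(np.float32)))
m=(abs(C[...,2]-.1)<.004)&(np.hypot(C[...,0]-.595,C[...,1]-.01)<.12)&(np.hypot(C[...,0]-.595,C[...,1]-.01)>.06)&(p["range_z"]>0)
q=C[m][:,:2]; A=np.c_[2*q,np.ones(len(q))]; s=np.linalg.lstsq(A,(q**2).sum(1),rcond=None)[0]; print("guard centre",s[:2],np.sqrt(s[2]+s[:2]@s[:2]))
b=np.arctan2(*(q-s[:2]).T[::-1]); print("guard ends",b.min(),b.max(),"mid",(b.min()+b.max())/2)
# shaft top via top face depth
m=(abs(C[...,2]-.108)<.006)&(np.hypot(C[...,0]-.595,C[...,1]-.013)<.015)&(p["range_z"]>0); print("shaft top",m.sum(),np.mean(C[m],0), (C[m][:,:2].min(0)+C[m][:,:2].max(0))/2)
```

```text
holes centre [0.59312791 0.00832707] r 0.04352299757454247
gap angle [np.float64(-2.324402468248301)]
((0.5953101515769958, 0.01599998027086258), (0.1935700625181198, 0.18810716271400452), 86.46092224121094)
guard centre [0.59509617 0.01316406] 0.08557292775587516
guard ends -1.706342324186394 1.5794117280482876 mid -0.06346529806905321
shaft top 229 [0.59624694 0.01404926 0.10929081] [0.59505176 0.01340566]
```

```bash
python3 - <<'E'
from h import *
p,st=shot("wrist"); C=cloud(p,st)
for X in ([.595,.0132,.064],[.595,.0132,.11],[.593,.0083,.064]): print((pix(p,X,st)-[143,55])*2.8)
m=(abs(C[...,2]-.064)<.004)&(np.hypot(C[...,0]-.595,C[...,1]-.01)<.07); print("disc px",(np.array(cv2.minEnclosingCircle(np.argwhere(m)[:,::-1].astype(np.float32))[0])-[143,55])*2.8)
r=outline_of(p,"d_shaft")[0]["mask"]; q=np.argwhere(r)[:,::-1]; print("shaft mask", (q.min(0)-[143,55])*2.8,(q.max(0)-[143,55])*2.8)
V=((C[...,2]-.04)/.08*255).clip(0,255).astype(np.uint8)
a=p["pixels"][55:265,143:423]; b=cv2.applyColorMap(V[55:265,143:423],2)
cv2.imwrite("pics/cmp.png",cv2.resize(np.vstack([a,b]),None,fx=1.4*1,fy=1.4))
E
python3 -m creep '[[[0,0,0,0,0,0]]]' | head -3
```

```text
[374.57031071 274.49648762]
[372.19786694 292.05942702]
[384.58016737 285.51119588]
disc px [374.22938232 268.65819702]
shaft mask [350.  254.8] [397.6 310.8]
time_s: 3.45
position: [0.5759, -0.0033, 0.2983]
orientation: [[0.902, 0.432, -0.0], [0.432, -0.902, -0.0], [-0.0, 0.0, -1.0]]
```

View pics/cmp.png

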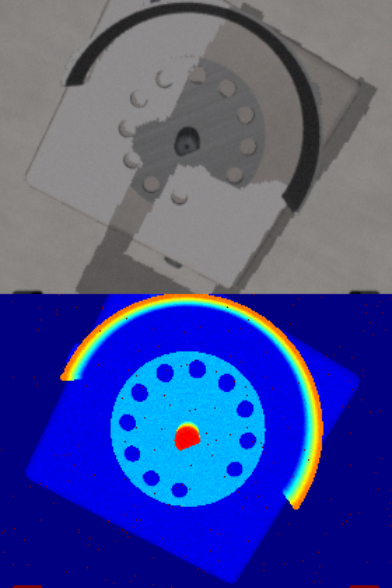

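Run:
```python
from h import *
for i in range(5):
    p,st=shot("wrist"); C=cloud(p,st)
    m=(abs(C[...,2]-.064)<.004)&(np.hypot(C[...,0]-.595,C[...,1]-.01)<.07)&(p["range_z"]>0); q=C[m][:,:2].astype(np.float32)
    m2=(C[...,2]>.106)&(C[...,2]<.114)&(np.hypot(C[...,0]-.595,C[...,1]-.013)<.015)&(p["range_z"]>0); t=C[m2]
    r=np.array(cv2.minEnclosingCircle(np.argwhere(m)[:,::-1].astype(np.float32))[0])
    print(st["time_s"],np.round(st["position"],4),np.round(st["orientation"][0],4),"disc",np.round(cv2.minEnclosingCircle(q)[0],4),r,"shaft",(t.min(0)+t.max(0))/2)
```

```text
3.45 [ 0.5759 -0.0033  0.2983] [ 9.016e-01  4.325e-01 -1.000e-04] disc [0.5947 0.0132] [277.40109253 151.6098938 ] shaft [0.59490161 0.01331168 0.10900782]
3.5 [ 0.5759 -0.003   0.2983] [9.015e-01 4.328e-01 1.000e-04] disc [0.5949 0.0131] [277.68643188 151.78813171] shaft [0.59509638 0.01333387 0.10926144]
3.55 [ 0.576  -0.0028  0.2983] [9.013e-01 4.331e-01 1.000e-04] disc [0.5947 0.0131] [277.94445801 151.83332825] shaft [0.59515403 0.01316635 0.10930544]
3.6 [ 0.576  -0.0027  0.2984] [9.012e-01 4.334e-01 1.000e-04] disc [0.5947 0.0131] [278. 152.] shaft [0.59505698 0.0133534  0.10948472]
3.65 [ 0.576  -0.0025  0.2983] [ 0.9011  0.4335 -0.    ] disc [0.5947 0.0131] [278.30187988 152.01887512] shaft [0.59503281 0.01328706 0.10915502]
```

The wrist arm sways for a moment after each move. The depth measurements agree:
- Axis at (0.595, 0.0132), disc top 64 mm, shaft top about 109 mm.
- Drive yaw -0.063.
- Flat direction -2.32, so the spindle is at about +0.88.

I'll set the tool's y axis at +0.82 to grip, then turn it to -0.063.

```bash
python3 -m creep '[[[0,0,1,0,0,-0.176],[0,0,1,0,0,-0.176],[0,0,1,0,0,-0.176],[0,0,1,0,0,-0.176],[0,0,1,0,0,-0.176]]]' 5 20 |head -1; python3 -m creep '[[[0,0,1,0,0,-0.176],[0,0,1,0,0,-0.176],[0,0,1,0,0,-0.176],[0,0,1,0,0,-0.176],[0,0,1,0,0,-0.176]]]' |head -1; python3 -m creep '[[[0,0,1,0,0,-0.18],[0,0,0,0,0,0],[0,0,0,0,0,0]]]'
python3 - <<'E'
from h import *
p,st=shot("wrist"); C=cloud(p,st); c=np.array([.595,.0132])
plan([.595,.0132,.092],down(.8176))
d=np.hypot(C[...,0]-c[0],C[...,1]-c[1]); ok=p["range_z"]>0
m=(abs(C[...,2]-.064)<.004)&(d<.07)&ok; print("disc",cv2.minEnclosingCircle(C[m][:,:2].astype(np.float32)))
m2=(C[...,2]>.1)&(C[...,2]<.114)&(d<.015)&ok; t=C[m2][:,:2]; print("shaft",len(t),(t.min(0)+t.max(0))/2)
# holes: below disc
m=((C[...,2]<.056)&(d<.051)&(d>.035)&ok); a=np.arctan2(C[...,1]-c[1],C[...,0]-c[0])[m]; print("phase",np.angle(np.mean(np.exp(12j*a)))/12+np.arange(-6,6)*np.pi/6); print(np.histogram(a,24,(-np.pi,np.pi))[0])
E
```

```text
time_s: 4.32
time_s: 4.95
time_s: 5.32
position: [0.5763, -0.0023, 0.1888]
orientation: [[-0.727, 0.687, 0.0], [0.687, 0.727, -0.0], [-0.0, 0.0, -1.0]]
contact_force: [0.2, -0.1, 0.1]
finger_gap: 0.0503
finger_force: 0.0
delta tool cm (in start tool axes) [-0.28  2.4   9.7 ] rotvec [ 0.001  0.001 -0.003] rows>= 1.6 0.0
disc ((0.5951868295669556, 0.012743985280394554), 0.055405110120773315)
shaft 500 [0.59477489 0.01333451]
phase [-3.38359289 -2.85999412 -2.33639534 -1.81279656 -1.28919779 -0.76559901
 -0.24200024  0.28159854  0.80519731  1.32879609  1.85239486  2.37599364]
[ 15 190   0   0   0 145   7  99  23  68  43  12  76  40 114  39 145  44
 137  72 104 119  57 168]
```

```bash
python3 -m creep '[[[-0.28,2.4,0,0,0,0.01],[0,0,4.8,0,0,0],[0,0,4.9,0,0,0],[0,0,0,0,0,0],[0,0,0,0,0,0]]]'
python3 - <<'E'
from h import *
plan([.595,.0132,.092],down(.805))
E
```

```text
time_s: 6.0
position: [0.5957, 0.0132, 0.0935]
orientation: [[-0.722, 0.692, 0.002], [0.692, 0.722, -0.0], [-0.002, 0.001, -1.0]]
contact_force: [1.0, -0.3, 0.2]
finger_gap: 0.05
finger_force: 0.0
delta tool cm (in start tool axes) [ 0.05 -0.05  0.15] rotvec [0.001 0.002 0.002] rows>= 0.0 0.0
```

```bash
python3 -m creep '[[[0.05,0.12,0.1,0,0,0],[0,0,0,0,0,0],[0,0,0,0,0,0],[0,0,0,0,0,0],[0,0,0,0,0,0]]]' 0 40;python3 -m creep '[[[0,0,0,0,0,0],[0,0,0,0,0,0]]]'
```

```text
time_s: 6.62
position: [0.5957, 0.0138, 0.0926]
orientation: [[-0.723, 0.691, 0.002], [0.691, 0.723, -0.001], [-0.002, 0.0, -1.0]]
contact_force: [-5.1, -2.9, 8.5]
finger_gap: 0.0114
finger_force: 40.3
time_s: 6.88
position: [0.5957, 0.0138, 0.0925]
orientation: [[-0.723, 0.691, 0.002], [0.691, 0.723, -0.001], [-0.002, 0.0, -1.0]]
contact_force: [-5.6, -3.1, 9.3]
finger_gap: 0.0117
finger_force: 40.3
```

```bash
python3 -m creep '[[[-0.03,0,0,0,0,0.174],[-0.03,0,0,0,0,0.174],[-0.03,0,0,0,0,0.174],[-0.03,0,0,0,0,0.174],[-0.03,0,0,0,0,0.174]]]';python3 -m creep '[[[0,0,0,0,0,0],[0,0,0,0,0,0],[0,0,0,0,0,0]]]'
python3 - <<'E'
from h import *
st=read_state();o=np.array(st["orientation"]);print("y angle",np.arctan2(o[1,1],o[0,1]),st["wrist_torque"])
E
```

```text
time_s: 7.5
position: [0.5972, 0.0129, 0.0925]
orientation: [[0.068, 0.998, 0.004], [0.998, -0.068, -0.001], [-0.0, 0.004, -1.0]]
contact_force: [0.5, -1.2, 3.3]
finger_gap: 0.012
finger_force: 38.9
time_s: 7.88
position: [0.5972, 0.0129, 0.0925]
orientation: [[0.06, 0.998, 0.004], [0.998, -0.06, -0.001], [-0.0, 0.004, -1.0]]
contact_force: [0.6, -1.6, 6.9]
finger_gap: 0.0112
finger_force: 39.2
y angle -0.06035562932339857 [-0.26145437  0.11064067 -0.03689342]
```

```bash
python3 -m creep '[[[0,0,0,0,0,0],[0,0,0,0,0,0],[0,0,-5,0,0,0],[0,0,-6,0,0,0],[0,0,0,0,0,0]]]' 5 40
python3 - <<'E'
from h import *
p,st=shot("wrist"); C=cloud(p,st); c=np.array([.595,.0132])
d=np.hypot(C[...,0]-c[0],C[...,1]-c[1]); ok=p["range_z"]>0
m=(abs(C[...,2]-.064)<.004)&(d<.07)&ok; print("disc",cv2.minEnclosingCircle(C[m][:,:2].astype(np.float32)))
m=((C[...,2]<.056)&(d<.051)&(d>.035)&ok); a=np.arctan2(C[...,1]-c[1],C[...,0]-c[0])[m]; print("phase",np.angle(np.mean(np.exp(12j*a)))/12+np.arange(-6,7)*np.pi/6); print(np.histogram(a,24,(-np.pi,np.pi))[0])
m=(abs(C[...,2]-.1)<.004)&(d<.12)&(d>.06)&ok; b=np.arctan2(*(C[m][:,:2]-c).T[::-1]); print("guard mid",(b.min()+b.max())/2,b.min(),b.max())
plan([.4466,-.3168,.15],down(-.063))
E
```

```text
time_s: 8.5
position: [0.5991, 0.0131, 0.2072]
orientation: [[0.061, 0.998, 0.011], [0.998, -0.061, -0.001], [0.0, 0.011, -1.0]]
contact_force: [0.9, 0.8, -1.1]
finger_gap: 0.05
finger_force: 0.0
disc ((0.5950728058815002, 0.012615718878805637), 0.05538944900035858)
phase [-3.20907274 -2.68547396 -2.16187519 -1.63827641 -1.11467763 -0.59107886
 -0.06748008  0.45611869  0.97971747  1.50331624  2.02691502  2.55051379
  3.07411257]
[  0  57  63  57  40  68  18  90   6 122   2 153   0 182   1 175  21 148
  55 112  84  75  99   0]
guard mid -0.06201864835980031 -1.7044330028637638 1.5803957061441631
delta tool cm (in start tool axes) [-33.86 -13.07   5.29] rotvec [ 0.006 -0.     0.002] rows>= 5.9 0.0
```

Spindle is within 0.01 rad of the front. Now to the separator.

```bash
python3 -m creep '[[[-5.6,-2.2,0.8,0.006,0,0],[-5.6,-2.2,0.8,0,0,0],[-5.6,-2.2,0.8,0,0,0],[-5.6,-2.2,0.8,0,0,0],[-5.6,-2.2,0.8,0,0,0]]]' 7.5 | head -1;  python3 -m creep '[[[-5.6,-2.2,0.8,0,0,0],[0,0,0,0,0,0],[0,0,0,0,0,0],[0,0,0,0,0,0]]]'
python3 - <<'E'
from h import *
p,st=shot("wrist"); r=cork(p,st,[.4466,-.3168,.006]); print(r)
C=cloud(p,st); c=r[2]; d=np.hypot(C[...,0]-c[0],C[...,1]-c[1]); ok=(p["range_z"]>0)&(C[...,2]<.08); print("z",np.median(C[ok&(d>.013)&(d<.024)][:,2]),np.median(C[ok&(d<.007)][:,2]),np.median(C[ok&(d>.03)&(d<.05)][:,2]))
plan([*c[:2],.03],down(-.063))
E
```

```text
time_s: 9.18
time_s: 9.68
position: [0.4433, -0.3126, 0.1524]
orientation: [[0.06, 0.998, -0.007], [0.998, -0.06, 0.001], [0.001, -0.007, -1.0]]
contact_force: [0.3, 0.0, -0.0]
finger_gap: 0.0752
finger_force: 0.0
(array([288.24258423, 204.4460907 ]), (65.20320892333984, 66.6441879272461), array([ 0.44597144, -0.31613248,  0.006     ]))
z 0.006414002050659506 0.0002867002330525503 0.00037597588492227496
delta tool cm (in start tool axes) [-0.34  0.35 12.27] rotvec [-0.006 -0.     0.003] rows>= 2.0 0.0
```

```bash
python3 -m creep '[[[-0.34,0.35,4,-0.006,0,0.003],[0,0,5,0,0,0],[0,0,3.8,0,0,0],[0,0,0,0,0,0],[0,0,0,0,0,0]]]' 6 20;  python3 -m creep '[[[0,0,0.3,0,0,0],[0,0,0,0,0,0]]]' | sed -n '1,2p;4p';  python3 -m creep '[[[0,0,0.3,0,0,0],[0,0,0,0,0,0]]]' | sed -n '1,2p;4p'
python3 - <<'E'
from h import *
p,st=shot("wrist"); cv2.imwrite("pics/g1.png",p["pixels"]);plan([.44597,-.31613,.02],down(-.063))
E
```

```text
time_s: 10.35
position: [0.4471, -0.3176, 0.0266]
orientation: [[0.064, 0.998, 0.001], [0.998, -0.064, -0.001], [-0.001, 0.001, -1.0]]
contact_force: [0.1, -0.6, 0.0]
finger_gap: 0.0599
finger_force: 0.0
time_s: 10.6
position: [0.4467, -0.3181, 0.0233]
contact_force: [0.5, 0.2, -0.5]
time_s: 10.85
position: [0.4458, -0.3175, 0.0188]
contact_force: [0.5, -0.8, 0.2]
delta tool cm (in start tool axes) [ 0.14  0.02 -0.12] rotvec [-0.    -0.    -0.002] rows>= 0.0 0.0
```

View pics/g1.png

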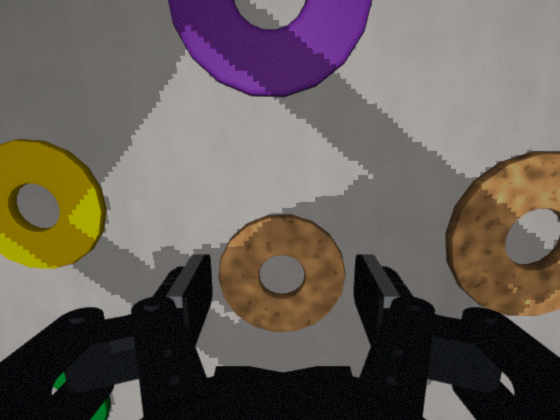

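The small cork ring (282,272) sits between the fingers, and the neighbours are clear.

```bash
python3 -m creep '[[[0.12,0,0.2,0,0,0],[0,0,0,0,0,0]]]' | sed -n '1,2p;4p';  python3 -m creep '[[[0,0,0.2,0,0,0],[0,0,0,0,0,0]]]' | sed -n '1,2p;4p'; python3 -m creep '[[[0,0,0,0,0,0],[0,0,0,0,0,0],[0,0,0,0,0,0]]]' 4.5 20;
python3 -m creep '[[[0,0,0,0,0,0],[0,0,0,0,0,0]]]' | tail -3
```

```text
time_s: 11.15
position: [0.4458, -0.3161, 0.0166]
contact_force: [-0.2, 0.7, 0.0]
time_s: 11.4
position: [0.4458, -0.3162, 0.0147]
contact_force: [-0.3, -0.4, -0.1]
time_s: 11.78
position: [0.4464, -0.3168, 0.0156]
orientation: [[0.065, 0.998, 0.001], [0.998, -0.065, -0.001], [-0.001, 0.001, -1.0]]
contact_force: [1.0, 0.6, 5.5]
finger_gap: 0.0526
finger_force: 24.1
contact_force: [-0.2, 0.1, 5.4]
finger_gap: 0.0526
finger_force: 24.1
```

```bash
python3 -m creep '[[[0,0,-2,0,0,0],[0,0,-5,0,0,0],[0,0,-5,0,0,0],[5.65,2.1,-1,0,0,0],[5.65,2.1,-1,0,0,0]]]' - 30|head -1; python3 -m creep '[[[5.65,2.1,-1,0,0,0],[5.65,2.1,-1,0,0,0],[5.65,2.1,-1,0,0,0],[5.65,2.1,-1,0,0,0],[0,0,0,0,0,0]]]'|head -1;  python3 -m creep '[[[0,0,0,0,0,0],[0,0,0,0,0,0],[0,0,0,0,0,0],[0,0,0,0,0,0]]]'
python3 - <<'E'
from h import *
p,st=shot("wrist"); T=np.array(st["orientation"])
C=cloud(p,st); h=st["position"][2]-.0096
r=cork(p,st,[*st["position"][:2],h],h); print(r,"in tool",(T.T@(r[2]-st["position"])))
m=(p["range_z"]>0)&(np.hypot(*(C[...,:2]-r[2][:2]).transpose(2,0,1))<.024)&(np.hypot(*(C[...,:2]-r[2][:2]).transpose(2,0,1))>.012)&(abs(C[...,2]-h)<.01)
q=C[m]; A=np.c_[q[:,:2]-q[:,:2].mean(0),np.ones(len(q))]; print(len(q),"ztop",np.median(q[:,2]),"rel tcp",np.median(q[:,2])-st["position"][2],"tilt",np.linalg.lstsq(A,q[:,2],rcond=None)[0][:2])
off=np.array([.595,.0132])-r[2][:2]; print("world shift",off,"tool",T.T[:2,:2]@off)
B=p["pixels"]; cv2.imwrite("pics/g2.png",B)
E
```

```text
time_s: 12.65
time_s: 13.28
time_s: 13.78
position: [0.5935, 0.0129, 0.1949]
orientation: [[0.066, 0.998, -0.0], [0.998, -0.066, -0.0], [-0.0, -0.0, -1.0]]
contact_force: [0.4, -0.3, -1.1]
finger_gap: 0.0522
finger_force: 31.6
(array([282.58731079, 279.0435791 ]), (118.13512420654297, 127.28843688964844), array([0.59297822, 0.01411844, 0.18526904])) in tool [ 0.00117954 -0.00061599  0.00960003]
7450 ztop 0.18557972062064787 rel tcp -0.00928932352221723 tilt [0.00010058 0.00080698]
world shift [ 0.00202178 -0.00091844] tool [-0.00078231  0.00207825]
```

View pics/g2.png

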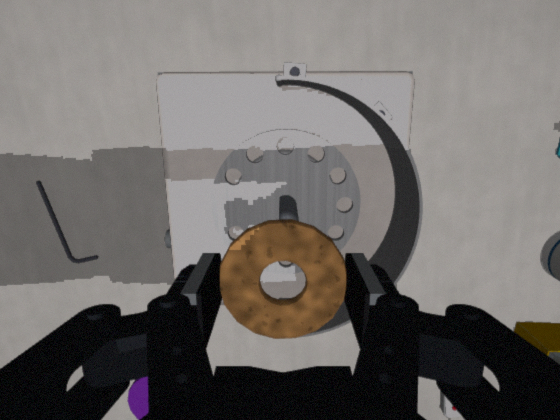

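The ring is held flat over the shaft. It needs shifting by (-0.8, +2.1) mm in tool axes.

```bash
python3 -m creep '[[[-0.08,0.2,2.5,0,0,0],[0,0,3,0,0,0],[0,0,0,0,0,0],[0,0,0,0,0,0],[0,0,0,0,0,0]]]'
python3 - <<'E'
from h import *
for i in range(2):
    p,st=shot("wrist"); T=np.array(st["orientation"]); h=st["position"][2]-.0094
    r=cork(p,st,[*st["position"][:2],h],h); off=np.array([.595,.0132])-r[2][:2]; print(r[2],"tool shift cm",100*T.T[:2,:2]@off,st["position"][2]-.0796)
E
```

```text
time_s: 14.45
position: [0.5968, 0.0127, 0.1418]
orientation: [[0.065, 0.998, 0.003], [0.998, -0.065, -0.0], [0.0, 0.003, -1.0]]
contact_force: [0.7, 0.4, -0.2]
finger_gap: 0.0519
finger_force: 31.6
[0.59624372 0.01406233 0.13243257] tool shift cm [-0.09413252 -0.11850555] 0.06223256682158251
[0.59613375 0.01408508 0.13227184] tool shift cm [-0.09568957 -0.10738248] 0.062071835147435306
```

```bash
python3 -m creep '[[[-0.09,-0.1,0.3,0,0,0],[0,0,0,0,0,0],[0,0,0,0,0,0]]]'|sed -n '1,2p;4p'
python3 - <<'E'
from h import *
p,st=shot("wrist"); T=np.array(st["orientation"]); h=st["position"][2]-.0094
r=cork(p,st,[*st["position"][:2],h],h); off=np.array([.595,.0132])-r[2][:2]; print(r[2],"tool shift cm",100*T.T[:2,:2]@off,st["position"][2]-.0796)
E
python3 -m creep '[[[0,0,1,0,0,0],[0,0,1,0,0,0],[0,0,0,0,0,0]]]'|sed -n '1,2p;4p'
```

```text
time_s: 14.92
position: [0.5945, 0.012, 0.1368]
contact_force: [-0.8, -0.6, -0.9]
[0.59393208 0.0133251  0.12744774] tool shift cm [-0.00554182  0.107379  ] 0.057247739455039776
time_s: 15.35
position: [0.5941, 0.0124, 0.1155]
contact_force: [2.7, 2.7, -1.7]
```

```bash
python3 -m creep '[[[0,0.1,0.5,0,0,0],[0,0,1,0,0,0],[0,0,1,0,0,0],[0,0,0,0,0,0],[0,0,0,0,0,0]]]'; python3 -m creep '[[[0,0,0.8,0,0,0],[0,0,0,0,0,0],[0,0,0,0,0,0]]]'|sed -n '1,2p;4,6p'
```

```text
time_s: 15.98
position: [0.5954, 0.0119, 0.0918]
orientation: [[0.065, 0.998, -0.001], [0.998, -0.065, -0.0], [-0.0, -0.001, -1.0]]
contact_force: [-1.3, 0.6, -0.7]
finger_gap: 0.0518
finger_force: 31.8
time_s: 16.35
position: [0.5954, 0.0119, 0.0838]
contact_force: [-0.3, 0.7, -0.2]
finger_gap: 0.0519
finger_force: 31.8
```

```bash
python3 -m creep '[[[0,0,0.3,0,0,0],[0,0,0,0,0,0]]]'|sed -n '1,2p;4,6p'; python3 -m creep '[[[0,0,0.2,0,0,0],[0,0,0,0,0,0]]]'|sed -n '1,2p;4,6p'
python3 - <<'E'
from h import *
p,st=shot("wrist"); T=np.array(st["orientation"]); h=.070
r=cork(p,st,[*st["position"][:2],h],h); off=np.array([.595,.0132])-r[2][:2]; print(r[2],"tool shift cm",100*T.T[:2,:2]@off,st["position"][2]-.0796)
E
```

```text
time_s: 16.6
position: [0.5954, 0.0119, 0.0807]
contact_force: [-0.0, 0.5, -1.7]
finger_gap: 0.0521
finger_force: 31.8
time_s: 16.85
position: [0.5958, 0.0119, 0.0798]
contact_force: [-2.8, 0.7, 6.3]
finger_gap: 0.0518
finger_force: 35.1
[0.59522339 0.01412587 0.07      ] tool shift cm [-0.09384221 -0.01627974] 0.00016148648140625055
```

```bash
python3 -m creep '[[[0,0,0,0,0,0],[0,0,0,0,0,0],[0,0,0,0,0,0],[0,0,0,0,0,0]]]' 7 |sed -n '1,2p;4,6p'; python3 -m creep '[[[0,0,-4,0,0,0],[0,0,-6,0,0,0],[0,0,-2,0,0,0],[0,0,0,0,0,0],[0,0,0,0,0,0]]]'|sed -n '1,2p;4,6p'
python3 - <<'E'
from h import *
p,st=shot("wrist"); C=cloud(p,st); c=np.array([.595,.0132])
d=np.hypot(C[...,0]-c[0],C[...,1]-c[1]); ok=p["range_z"]>0
B=p["pixels"].astype(int); k=((B[...,2]-B[...,0])>25)&(d<.035)&ok&(C[...,2]<.08); q=C[k]; print("cork",len(q),(q.min(0)+q.max(0))/2,np.median(q[:,2]),cv2.minEnclosingCircle(q[:,:2].astype(np.float32)))
A=np.c_[q[:,:2]-q[:,:2].mean(0),np.ones(len(q))]; print("tilt",np.linalg.lstsq(A,q[:,2],rcond=None)[0][:2])
m=((C[...,2]<.056)&(d<.051)&(d>.035)&ok); a=np.arctan2(C[...,1]-c[1],C[...,0]-c[0])[m]; print("phase",np.angle(np.mean(np.exp(12j*a)))/12+np.pi)
plan([.46,.285,.17],down(-.063)); print(st["joint_pos"])
E
```

```text
time_s: 17.4
position: [0.5955, 0.0119, 0.0788]
contact_force: [0.6, -0.0, -0.8]
finger_gap: 0.0699
finger_force: 0.0
time_s: 18.02
position: [0.5945, 0.012, 0.1966]
contact_force: [-0.8, -0.7, 0.7]
finger_gap: 0.0702
finger_force: 0.0
cork 3216 [0.59528905 0.01157235 0.06844999] 0.07032886732867522 ((0.5960898399353027, 0.011148042976856232), 0.02767316624522209)
tilt [-0.0004372 -0.0008655]
phase 3.0738083728738084
delta tool cm (in start tool axes) [ 26.37 -15.15   2.68] rotvec [-0.004  0.    -0.002] rows>= 4.9 0.0
[-6.59845903e-02  1.48860695e-01  1.56653576e+00 -7.78769022e-06
  1.42937937e+00 -1.01288204e-03]
```

The separator lies flat at z = 70 mm, about 1.5 mm off centre, and the spindle hasn't moved. Now the collar.

```bash
python3 -m creep '[[[5.2,-3,0.2,0,0,0],[5.2,-3,0.2,0,0,0],[5.2,-3,0.2,0,0,0],[5.2,-3,0.2,0,0,0],[5.2,-3,0.2,0,0,0]]]'|sed -n '1,2p'; python3 -m creep '[[[0,0,0,0,0,0],[0,0,0,0,0,0]]]'|sed -n '1,2p'
python3 - <<'E'
from h import *
p,st=shot("wrist"); C=cloud(p,st); ok=p["range_z"]>0
for l in ("collar","collar_screw"):
    for r in outline_of(p,l)[:2]: m=r["mask"]&ok; print(l,r["p"],r["position"],m.sum(),np.median(C[m],0),C[m].max(0))
m=ok&(abs(C[...,2]-.022)<.003)&(np.hypot(C[...,0]-.46,C[...,1]-.285)<.06); q=C[m][:,:2].astype(np.float32); c=np.array(cv2.minEnclosingCircle(q)[0]); print("collar top",len(q),cv2.minEnclosingCircle(q),np.median(C[m][:,2]))
d=np.hypot(*(C[...,:2]-c).transpose(2,0,1)); m=ok&(d>.0195)&(d<.028)&(C[...,2]>.004)&(C[...,2]<.02); s=C[m]; print("screw",len(s),np.median(s,0),"angle",np.arctan2(*(np.median(s[:,:2],0)-c)[::-1]),"far",d[m].max())
u=pix(p,[*c,.011],st).astype(int); cv2.imwrite("pics/col.png",cv2.resize(p["pixels"][max(u[1]-60,0):u[1]+60,max(u[0]-80,0):u[0]+80],None,fx=4,fy=4)); print(u)
E
```

```text
time_s: 18.7
position: [0.4607, 0.2822, 0.1866]
time_s: 18.95
position: [0.462, 0.2807, 0.1873]
collar 0.79 [278.0, 188.3] 1401 [0.46307906 0.28415283 0.02190531] [0.48234542 0.2999423  0.02446025]
collar_screw 0.79 [277.8, 184.1] 1373 [0.46266875 0.28415283 0.0219297 ] [0.48174927 0.2999423  0.02446025]
collar top 1068 ((0.4641548693180084, 0.28218477964401245), 0.017952341586351395) 0.022238417440126917
screw 71 [0.44254906 0.287569   0.014908  ] angle 2.897364739643831 far 0.025363559047143703
[285 189]
```

View pics/col.png

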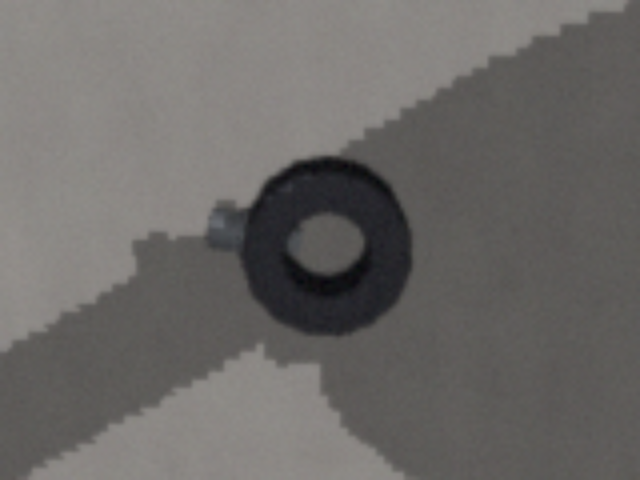

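The close view shows the collar at crop (328,245), with its screw head on the left at crop (222,228). The screw direction is 2.897, against the 3.074 it needs. I'll grip across it with the tool's y axis at 1.326.

```bash
python3 -m creep '[[[0,0,0,0,0,-0.174],[0,0,0,0,0,-0.174],[0,0,0,0,0,-0.174],[0,0,0,0,0,-0.174],[0,0,0,0,0,-0.174]]]' 6 30|sed -n '1,2p'; python3 -m creep '[[[0,0,1,0,0,-0.174],[0,0,1,0,0,-0.174],[0,0,1,0,0,-0.174],[0,0,0,0,0,0],[0,0,0,0,0,0]]]'
python3 - <<'E'
from h import *
p,st=shot("wrist"); C=cloud(p,st); ok=p["range_z"]>0
m=ok&(abs(C[...,2]-.022)<.003)&(np.hypot(C[...,0]-.463,C[...,1]-.283)<.04); q=C[m][:,:2].astype(np.float32); c=np.array(cv2.minEnclosingCircle(q)[0]); print("collar top",len(q),cv2.minEnclosingCircle(q),np.median(C[m][:,2]))
d=np.hypot(*(C[...,:2]-c).transpose(2,0,1)); m=ok&(d>.0195)&(d<.028)&(C[...,2]>.004)&(C[...,2]<.02); s=C[m]; print("screw",len(s),np.median(s,0),"angle",np.arctan2(*(np.median(s[:,:2],0)-c)[::-1]),"far",d[m].max())
a=np.arctan2(*(np.median(s[:,:2],0)-c)[::-1])
plan([*c,.024],down(a-np.pi/2))
E
```

```text
time_s: 19.73
position: [0.4635, 0.2798, 0.1888]
time_s: 20.35
position: [0.4633, 0.2805, 0.1593]
orientation: [[-0.969, 0.246, 0.0], [0.246, 0.969, 0.0], [-0.0, 0.0, -1.0]]
contact_force: [0.3, -0.5, -0.0]
finger_gap: 0.0601
finger_force: 0.0
collar top 1280 ((0.4640718102455139, 0.28189584612846375), 0.018125461414456367) 0.022273084989311437
screw 96 [0.44180946 0.28695767 0.01478386] angle 2.918022000902562 far 0.025591600898498025
delta tool cm (in start tool axes) [-0.03  0.12 13.55] rotvec [ 0.     0.001 -0.024] rows>= 2.2 0.1
```

```bash
python3 -m creep '[[[-0.03,0.1,4,0,0,-0.018],[0,0,5,0,0,0],[0,0,4.5,0,0,0],[0,0,0,0,0,0],[0,0,0,0,0,0]]]'
python3 - <<'E'
from h import *
plan([.4641,.2819,.022],down(2.915-np.pi/2))
E
```

```text
time_s: 21.02
position: [0.4646, 0.2826, 0.0259]
orientation: [[-0.974, 0.225, 0.002], [0.225, 0.974, 0.001], [-0.002, 0.001, -1.0]]
contact_force: [1.6, 0.6, 0.5]
finger_gap: 0.0599
finger_force: 0.0
delta tool cm (in start tool axes) [ 0.03 -0.08  0.39] rotvec [ 0.001  0.002 -0.   ] rows>= 0.1 0.0
```

```bash
python3 -m creep '[[[0.03,-0.06,0.4,0,0,0],[0,0,0,0,0,0],[0,0,0,0,0,0]]]' 5|sed -n '1,2p;4p'; python3 -m creep '[[[0,0,0,0,0,0],[0,0,0,0,0,0],[0,0,0,0,0,0],[0,0,0,0,0,0],[0,0,0,0,0,0]]]' 2 60
python3 -m creep '[[[0,0,-2,0,0,0],[0,0,-5,0,0,0],[0,0,-5,0,0,0],[0,0,0,0,0,0],[0,0,0,0,0,0]]]'
python3 - <<'E'
from h import *
for i in range(2):
    p,st=shot("wrist"); C=cloud(p,st); ok=p["range_z"]>0; T=np.array(st["orientation"]); P=(C-st["position"])@T
    if i==0: q=P[ok&(np.hypot(P[...,0],P[...,1])<.026)&(abs(P[...,2])<.03)]; print(np.histogram(q[:,2],12))
    m=ok&(np.hypot(P[...,0],P[...,1])<.028)&(abs(P[...,1])<.0165)&(P[...,2]>-.012)&(P[...,2]<.004); q=P[m]; z=np.median(q[:,2]); q=q[abs(q[:,2]-z)<.003]; q=q[abs(q[:,1])<.006]; 
    print("top z rel tcp",z,"x ext",q[:,0].min(),q[:,0].max(),"mid",(q[:,0].min()+q[:,0].max())/2)
    s=P[ok&(P[...,0]>.0195)&(P[...,0]<.028)&(abs(P[...,1])<.012)&(P[...,2]>z+.003)&(P[...,2]<z+.018)]; print("screw",len(s),np.median(s,0),s[:,1].min(),s[:,1].max())
c=[.595,.0132]; plan([*c,.17],down(3.074-np.pi/2))
E
```

```text
time_s: 21.4
position: [0.4634, 0.2818, 0.0208]
contact_force: [0.5, -0.4, 0.5]
time_s: 22.02
position: [0.4634, 0.2818, 0.0206]
orientation: [[-0.975, 0.224, 0.001], [0.224, 0.975, 0.0], [-0.001, 0.001, -1.0]]
contact_force: [-0.9, -0.9, 5.8]
finger_gap: 0.0333
finger_force: 60.3
time_s: 22.65
position: [0.4625, 0.2813, 0.1392]
orientation: [[-0.975, 0.224, -0.001], [0.224, 0.975, -0.0], [0.001, -0.001, -1.0]]
contact_force: [-0.2, 0.1, -2.0]
finger_gap: 0.0336
finger_force: 59.9
(array([ 239,  301, 1079,  411,  396,  358, 4221, 1285, 1152,  679,  482,
        224]), array([-0.02995747, -0.02580384, -0.02165021, -0.01749658, -0.01334295,
       -0.00918932, -0.00503569, -0.00088206,  0.00327157,  0.0074252 ,
        0.01157883,  0.01573246,  0.01988609]))
top z rel tcp -0.001611093546107405 x ext -0.018783831429063157 0.01697367627160345 mid -0.0009050775787298529
screw 355 [0.02279609 0.00092938 0.00604061] -0.0029927043157711723 0.005256481654206004
top z rel tcp -0.0015972436165532 x ext -0.019168140955039936 0.016978520548113718 mid -0.001094810203463109
screw 353 [0.02284425 0.00092817 0.00610365] -0.00300460067932671 0.005246350753255665
delta tool cm (in start tool axes) [-18.98 -23.11  -3.22] rotvec [-0.002 -0.003 -0.158] rows>= 4.8 0.8
```

```bash
python3 - <<'E'
from h import *
plan([.594,.0131,.17],down(1.526))
E
python3 -m creep '[[[0,0,-3,0,0,-0.09],[0,0,0,0,0,-0.09],[0,0,0,0,0,0]]]'
python3 - <<'E'
from h import *
plan([.594,.0131,.17],down(1.526))
E
```

```text
delta tool cm (in start tool axes) [-18.89 -23.14  -3.22] rotvec [-0.002 -0.003 -0.181] rows>= 4.8 1.0
time_s: 23.12
position: [0.4621, 0.2811, 0.1684]
orientation: [[-0.999, 0.046, -0.002], [0.046, 0.999, -0.001], [0.002, -0.001, -1.0]]
contact_force: [0.1, -0.5, -0.8]
finger_gap: 0.0328
finger_force: 59.8
delta tool cm (in start tool axes) [-14.41 -26.17  -0.16] rotvec [-0.001 -0.002 -0.002] rows>= 4.8 0.0
```

```bash
python3 -m creep '[[[-2.9,-5.2,0,0,0,0],[-2.9,-5.2,0,0,0,0],[-2.9,-5.2,0,0,0,0],[-2.9,-5.2,0,0,0,0],[-2.8,-5.4,0,0,0,0]]]'|sed -n '1,2p';python3 -m creep '[[[0,0,0,0,0,0],[0,0,0,0,0,0],[0,0,0,0,0,0],[0,0,0,0,0,0]]]'
cat > c.py <<'E'
from h import *
p,st=shot("wrist"); C=cloud(p,st); ok=p["range_z"]>0; T=np.array(st["orientation"]); P=(C-st["position"])@T
m=ok&(np.hypot(P[...,0],P[...,1])<.028)&(abs(P[...,2]+.0016)<.003); q=P[m]; w=q[abs(q[:,1])<.006]
x0=(w[:,0].min()+w[:,0].max())/2
b=q[np.hypot(q[:,0]-x0,q[:,1])<.0125]; k=[abs(np.arctan2(b[:,1],b[:,0]-x0))<9]; r=np.hypot(b[:,0]-x0,b[:,1])
e=q[(abs(q[:,0]-x0)<.003)]; lo=e[e[:,1]<0][:,1].max(); hi=e[e[:,1]>0][:,1].min(); print("bore y edges",lo,hi)
y0=(lo+hi)/2
s=P[ok&(P[...,0]>.0195)&(P[...,0]<.028)&(abs(P[...,1])<.012)&(P[...,2]>.0014)&(P[...,2]<.016)]; sy=(s[:,1].min()+s[:,1].max())/2
tx=np.arctan2(T[1,0],T[0,0]); print("centre tool",x0,y0,"screw y",sy,"screw world angle",tx-np.arctan2(sy-y0,.0238))
cw=st["position"]+T@np.array([x0,y0,.0204]); print("collar bottom centre",cw); off=np.array([.595,.0131,0])-cw; print("shift cm tool",100*T.T@off)
E
python3 c.py
```

```text
time_s: 23.75
position: [0.5944, 0.0115, 0.1681]
time_s: 24.25
position: [0.5943, 0.0145, 0.1698]
orientation: [[-0.999, 0.044, -0.0], [0.044, 0.999, 0.0], [0.0, 0.0, -1.0]]
contact_force: [0.4, -0.5, -1.0]
finger_gap: 0.033
finger_force: 60.1
bore y edges -0.00702077318185811 0.009454636338305691
centre tool -0.0012162419659642251 0.0012169315782237906 screw y 0.0012460023886610274 screw world angle 3.096057850526013
collar bottom centre [0.59561055 0.01565233 0.14937608]
shift cm tool [ 0.04471093 -0.26000188 14.93758352]
```

```bash
python3 -m creep '[[[0.04,-0.2,2,0,0,0],[0,0,1,0,0,0],[0,0,0,0,0,0],[0,0,0,0,0,0],[0,0,0,0,0,0]]]'
cat >> c.py <<'E'
d=np.hypot(C[...,0]-.595,C[...,1]-.013); m=(abs(C[...,2]-.064)<.003)&(d<.07)&ok; q=C[m][:,:2]; q=q[np.hypot(*(q-[.595,.013]).T)>.05]
f=np.c_[2*q,np.ones(len(q))]; s=np.linalg.lstsq(f,(q**2).sum(1),rcond=None)[0]; print("disc rim?",len(q),s[:2],np.sqrt(s[2]+s[:2]@s[:2]))
g=ok&(abs(C[...,2]-.1)<.004)&(d<.1)&(d>.07); q=C[g][:,:2]; f=np.c_[2*q,np.ones(len(q))]; s=np.linalg.lstsq(f,(q**2).sum(1),rcond=None)[0]; print("guard",len(q),s[:2],np.sqrt(s[2]+s[:2]@s[:2]))
B=p["pixels"].astype(int); k=((B[...,2]-B[...,0])>25)&(d<.035)&ok&(abs(C[...,2]-.07)<.006); q=C[k]; print("cork",len(q),(q.min(0)+q.max(0))/2 if len(q) else 0)
cv2.imwrite("pics/c%.2f.png"%st["time_s"],p["pixels"])
E
python3 c.py; ls pics
```

```text
time_s: 24.92
position: [0.5947, 0.0111, 0.1406]
orientation: [[-0.999, 0.046, 0.001], [0.046, 0.999, -0.0], [-0.001, -0.0, -1.0]]
contact_force: [-0.9, -0.8, -0.9]
finger_gap: 0.0333
finger_force: 60.1
bore y edges -0.007109418362576419 0.009473780598892301
centre tool -0.0011138201916895754 0.0011821811181579414 screw y 0.0012380556277717775 screw world angle 3.0933580685124418
collar bottom centre [0.59589909 0.01225231 0.12018112]
shift cm tool [ 0.10645576  0.08111811 12.01800156]
disc rim? 3213 [0.59490206 0.01293934] 0.052528136529113804
guard 1161 [0.59505267 0.01283528] 0.08538555217117226
cork 3769 [0.58949832 0.01112568 0.06837579]
c24.93.png
cmp.png
col.png
g1.png
g2.png
scene0.png
scenec.png
sep.png
shaft.png
top0.png
topc.png
```

```bash
python3 -m creep '[[[0.08,0.05,0.5,0,0,0],[0,0,0,0,0,0],[0,0,0,0,0,0],[0,0,0,0,0,0]]]'|sed -n '1,2p;4p'
python3 c.py
```

```text
time_s: 25.48
position: [0.5935, 0.0118, 0.135]
contact_force: [-0.1, -0.6, -1.3]
bore y edges -0.007083626273320042 0.009478788957543312
centre tool -0.0012474190418530172 0.001197581342111635 screw y 0.0012425532710097218 screw world angle 3.09391728649321
collar bottom centre [0.5948435  0.01289587 0.11461216]
shift cm tool [-0.01340164  0.02114969 11.46121786]
disc rim? 3338 [0.59492397 0.01296515] 0.0525607947234508
guard 1160 [0.59507564 0.01289527] 0.08538584314905735
cork 3679 [0.5939735  0.01114985 0.06892297]
```

```bash
python3 -m creep '[[[0,0,0.4,0,0,0],[0,0,0.4,0,0,0],[0,0,0,0,0,0]]]'|sed -n '1,2p;4p'; python3 -m creep '[[[0,0,0.4,0,0,0],[0,0,0,0,0,0]]]'|sed -n '1,2p;4p'
```

```text
time_s: 25.9
position: [0.593, 0.0118, 0.1261]
contact_force: [0.1, -1.1, -0.4]
time_s: 26.15
position: [0.5932, 0.0117, 0.1224]
contact_force: [0.5, 0.1, -0.5]
```

```bash
python3 -m creep '[[[0,0,0.3,0,0,0],[0,0,0,0,0,0]]]'|sed -n '1,2p;4p'; python3 -m creep '[[[0,0,0.3,0,0,0],[0,0,0,0,0,0]]]'|sed -n '1,2p;4p'; python3 -m creep '[[[0,0,0.4,0,0,0],[0,0,0,0,0,0]]]'|sed -n '1,2p;4p'
```

```text
time_s: 26.4
position: [0.5933, 0.0118, 0.1196]
contact_force: [-0.3, -0.5, -0.8]
time_s: 26.65
position: [0.5933, 0.0117, 0.1166]
contact_force: [0.3, -0.1, -0.8]
time_s: 26.9
position: [0.5932, 0.0118, 0.1124]
contact_force: [-0.1, -0.8, -1.2]
```

Sliding freely with the screw over the flat. It has about 22 mm left to go (target TCP z ≈ 0.0905).

```bash
python3 -m creep '[[[0,0,0.6,0,0,0],[0,0,0.6,0,0,0],[0,0,0,0,0,0]]]'|sed -n '1,2p;4p'; python3 -m creep '[[[0,0,0.5,0,0,0],[0,0,0,0,0,0]]]'|sed -n '1,2p;4p'; python3 -m creep '[[[0,0,0.3,0,0,0],[0,0,0,0,0,0]]]'|sed -n '1,2p;4p'
```

```text
time_s: 27.28
position: [0.5928, 0.0118, 0.0999]
contact_force: [1.0, 0.5, -0.6]
time_s: 27.52
position: [0.5932, 0.0118, 0.0954]
contact_force: [-0.1, 0.0, -1.2]
time_s: 27.78
position: [0.5933, 0.0118, 0.0927]
contact_force: [-0.8, 0.0, -1.1]
```

```bash
python3 -m creep '[[[0,0,0.2,0,0,0],[0,0,0,0,0,0]]]'|sed -n '1,2p;4p'; python3 -m creep '[[[0,0,0.2,0,0,0],[0,0,0,0,0,0]]]'|sed -n '1,2p;4,6p'
```

```text
time_s: 28.02
position: [0.5934, 0.0118, 0.0907]
contact_force: [0.2, 0.3, -0.8]
time_s: 28.28
position: [0.5938, 0.0117, 0.0906]
contact_force: [-6.3, 0.6, 11.0]
finger_gap: 0.0332
finger_force: 61.4
```

```bash
python3 -m creep '[[[0,0,0.15,0,0,0],[0,0,0,0,0,0],[0,0,0,0,0,0],[0,0,0,0,0,0]]]' - 80; python3 c.py
```

```text
time_s: 28.78
position: [0.5939, 0.0117, 0.0906]
orientation: [[-0.999, 0.046, 0.001], [0.046, 0.999, -0.0], [-0.001, -0.0, -1.0]]
contact_force: [-13.1, 0.0, 22.2]
finger_gap: 0.0329
finger_force: 80.1
bore y edges -6.659437573151587e-05 0.0002864510126295386
centre tool 0.009626285120835187 0.00010992831844901136 screw y 0.0012468137222688962 screw world angle 3.048190524810675
collar bottom centre [0.58435669 0.01228395 0.07020116]
shift cm tool [-1.05219121  0.13103548  7.02119717]
disc rim? 6209 [0.59491156 0.01295303] 0.0525579944661807
guard 1661 [0.59531664 0.0128533 ] 0.08529048937448273
cork 2369 [0.57891676 0.01068213 0.07119966]
```

Run:
```python
from h import *
p,st=shot("wrist"); C=cloud(p,st); c=np.array([.595,.013]); ok=p["range_z"]>0; d=np.hypot(C[...,0]-c[0],C[...,1]-c[1])
m=((C[...,2]<.056)&(C[...,2]>.04)&(d<.051)&(d>.035)&ok); a=np.arctan2(C[...,1]-c[1],C[...,0]-c[0])[m]; print("phase",np.angle(np.mean(np.exp(12j*a)))/12+np.pi)
B=p["pixels"].astype(int); k=((B[...,2]-B[...,0])>25)&(d<.035)&ok&(abs(C[...,2]-.07)<.004); q=C[k]; q=q[np.hypot(*(q[:,:2]-c).T)>.02]; print("cork z",np.median(q[:,2]))
an=np.arctan2(*(q[:,:2]-c).T[::-1]); r=np.hypot(*(q[:,:2]-c).T)
e=np.array([q[(np.abs(an-t)<.05)][r[np.abs(an-t)<.05].argmax(),:2] for t in np.arange(-3.1,3.1,.1) if (np.abs(an-t)<.05).sum()>8 and r[np.abs(an-t)<.05].max()>.023])
f=np.c_[2*e,np.ones(len(e))]; s=np.linalg.lstsq(f,(e**2).sum(1),rcond=None)[0]; print("cork fit",len(e),s[:2],np.sqrt(s[2]+s[:2]@s[:2]))
cv2.imwrite("pics/end.png",p["pixels"])
```

```text
phase 3.0825749502039312
cork z 0.07021707466221597
cork fit 25 [0.5945126  0.01126809] 0.02627409909381796
```

View pics/end.png

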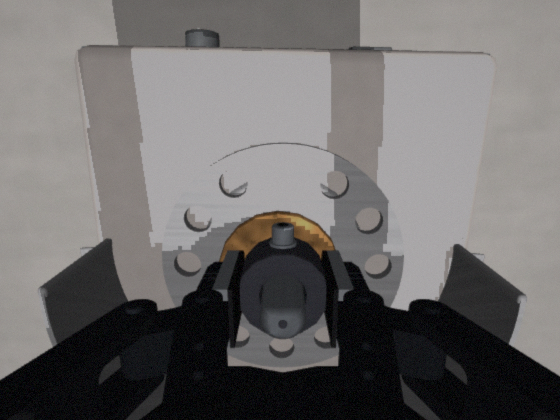

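The picture shows the collar seated on the cork around the shaft at (282,285). Its screw at (283,235) points at the hole-free place in the disc and the open front. The separator is under 2 mm off centre and the push is about 22 N. Handing in.

```bash
python3 -c "
from workcell import *
print(finish_job())"
```

```text
the job is handed in; nothing more can be done
None
```

I handed the job in at about 29 s with the flat about 0.005 rad from straight front, the separator flat on the disc within 2 mm of centre, and the collar seated on it with its screw facing front, gripped at 80 N and pushed down at about 22 N; the hand-in gave no verdict.

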